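Return the sample set to its colour-coded station

ROBOT

A 7-joint arm with a two-finger parallel gripper is mounted at the origin on a cart in front of the work surface, level with it; the furniture and walls round the work are solid. World frame = base frame: x ahead of the robot, y to its left, z up, the work surface at z = 0. Lengths are in m, angles in rad, forces in N, time in s.
With the tool pointing down it reaches from about 0.4 to 0.875 m from the base axis. Payload 19.3 kg.
Tool frame: the origin (TCP) lies midway between the tips of the shut fingers; the grasp point (between the pads) lies 19 mm behind it; z points along the fingers, y is the line along which they close (so a half turn about z gives the same grasp; the last joint's range is limited). The gripper opens to 85 mm and grips with 20 to 120 N. Pads are 22 mm wide; open, the fingers measure 114 mm over their backs; the gripper's body (76 mm by 85 mm) begins 54 mm behind the grasp point. The pads swing forward as they close: fully open they stand 13 mm farther back than shut.
Start: joints at [-1.361, 0.521, -0.036, 1.599, 0.021, 1.021, -0.113], TCP at [0.173, 0.601, 0.231] pointing down, gripper open.
Joint ranges: [-2.91, 2.91], [-0.3, 2.13], [-1.5, 1.42], [0.17, 2.43], [-1.26, 4.41], [0.16, 1.93], [-2.52, 2.52]. Speed limits (rad/s): [1.89, 1.89, 2.39, 2.39, 3.01, 3.01, 3.01].

INTERFACE

Orientations are given as [roll, pitch, yaw] about the fixed x, y, z axes, in that order (R = Rz(yaw) Ry(pitch) Rx(roll)).
In Python, from workcell import * gives the robot as it stands. The module is installed in compiled form; this text tells all that it offers.
- The arm moves only by the tool play_rows, never from a script. Its argument "deltas" is a list of rows, each a list of 7 numbers: the shift along the tool's x, y, z in units of 500 mm (1.0 is 500 mm), then the turn, a rotation vector about the tool's x, y, z in units of 120 degrees (1.0 is 120 degrees), then the closure, from 0 (fully open) to 1 (shut). A call has 1 to 10 rows; each row is the pose to reach, as a shift and turn from the pose commanded when the call began, along the tool's axes at that moment; what a row does not reach only later rows make up. A row lasts 1/10 s, in which the tool goes at most 50 mm and 8.59 degrees, less where a joint would pass 70% of its speed; a pose out of reach is approached as far as the arm can. A call with a number of a shift or a turn outside -1 to 1 is refused whole. A call with a gripper value outside its range is refused whole. The fingers move at their own pace and stop on an object; "newtons" is the grip in N (left out, the last holds). Time passes only in rows, so rows that repeat a pose let the fingers close. It gives the time, the measured TCP pose, the force, the opening and the grip force at its end, in the units of the state.
- observe(): the state, without advancing time (a new reading comes with each control period).
- grab_frame(name): name is "scene" or "side" or "wrist"; returns the picture (420x560x3 uint8, red, green, blue); there is no depth.
- get_calibration(name): a dict with "fovy" (degrees; the focal length in pixels is half the picture's height over the tangent of half this angle, whatever the lens; pixels are square), "cx", "cy" (the principal point, pixels), "xyz" and "rotation" of the camera in the world. Camera axes: x right, y down, z forward; pixel columns grow to the right and rows downward; lengths in m; the calibration is good to about 2 mm. A picture is of the moment at which its call begins: read the wrist's pose just before it. get_calibration takes no time and is no camera call; for the wrist camera it gives the pose at the moment of the call.
- job_done(): hands the job in; it is judged then, once.
The state is a dict: "clock": time; "qpos": joint angles; "qd": joint speeds; "joint_efforts": joint torques, N m; "position": TCP position; "tool_rot": TCP orientation; "force": force on the tool from outside, world axes, zero at the start; "moment": the same for the moment, N m; "grip_width": finger opening in m; "finger_force": force on a finger pad.
Only numpy, scipy, OpenCV 4.12 (cv2) and the standard library are available. Lean on these libraries where they do the work, as an engineer would, in place of code of your own. Each camera call takes 0.05 s, during which the arm holds its last target. There are 200 camera calls.

TASK

Put the sample set back in its colour-coded station: stand each of the three loose vials (red, black and white cap) upright in the round well of the same colour as its cap, and lay the red-capped marker in the red pen rest, lying along it between the lips. Set each vial down gently rather than dropping it, never tip one over, and leave the black-capped marker where it lies.

Things in the scene. Friction and masses are not known exactly. Their poses are not given: they have to be found in the camera images.
- vial_red: Loose amber glass vial with a red screw cap, upright, 33 mm across and 80 mm. Origin: centre of the underside, z up; round, so grasp at any yaw. Cap (with a pale disc in the middle of its top) and body have the same width; about 60 g.
- vial_black: Loose clear glass vial holding something white with a black screw cap, upright, 28 mm across and 55 mm. Origin: centre of the underside, z up; round, so grasp at any yaw. Cap (with a pale disc in the middle of its top) and body have the same width; about 30 g.
- vial_white: Loose small clear glass vial with a white screw cap, upright, cap 23 mm across, body 22 mm across, and 42 mm. Origin: centre of the underside, z up; round, so grasp at any yaw. The cap is the top 6 mm; about 20 g.
- marker_red: Loose marker pen lying flat, white with a red cap, 14 wide, 130 long, 16 mm thick, long axis along its own y. Origin: mid-length, at the underside (1 mm below where the solid underside ends). About 14 g; does not roll.
- well_red: Fixed red well for the red-capped vial: a low round dish, pale silver metal foot 76 mm across and 3 mm thick, red floor and red raised rim. Origin: centre of the underside, z up. Flat floor 4 mm above the origin, 48 mm across inside; rim top 10 mm above the origin, rim outside 63 mm across.
- well_black: Fixed black well for the black-capped vial: a low round dish, pale silver metal foot 76 mm across and 3 mm thick, black floor and black raised rim. Origin: centre of the underside, z up. Flat floor 4 mm above the origin, 48 mm across inside; rim top 10 mm above the origin, rim outside 63 mm across.
- well_white: Fixed white well for the white-capped vial: a low round dish, pale silver metal foot 76 mm across and 3 mm thick, white floor and white raised rim. Origin: centre of the underside, z up. Flat floor 4 mm above the origin, 48 mm across inside; rim top 10 mm above the origin, rim outside 63 mm across.
- pen_rest: Fixed red pen rest: a flat plate 44 x 164 mm, long axis along its own y, 6 mm thick. Origin: centre of the underside, z up. The pen lies on the plate (surface 6 mm above the origin) along y, either way round. At each end, for the last 34 mm, side lips 30 mm apart inside, and an end lip, rise to 14 mm above the origin (152 mm clear between the end lips); the middle 90 mm has no lips, so fingers can stand beside the pen there.
- marker_black: Loose look-alike marker pen, white with a black cap, same size and axes as the red-capped one. It is to stay where it lies.
Mind the look-alikes: they are no part of the job. What is shaped like the marker_red but blue, purple or yellow is not meant.

How it is judged:
By the outcome, as a careful person would: the job done as asked, in the order asked, and still so for the second after the job is handed in, with the robot touching nothing.
It also fails if it takes over 104 s, if anything falls off the work surface, if the arm or the gripper's body presses on something with over 40 N, if the wrist force passes 120 N, or if a joint passes its speed limit or range.

## Working session

There is one attempt and no reset: what is moved stays moved. The work goes in short steps, Python scripts to look and compute and a tool call to move; the robot and the scene stay as the last step left them, time stands still between calls to the robot, and variables do not carry over. Pictures are saved under pics/ and viewed, at most 14 in all, crops included, and the job is handed in when it is done.

Besides the shell and the picture viewer there is one more tool, called after "Request:" in YAML: its name, and indented under it one key for each argument. play_rows: Moves the arm, as the interface text tells. Its arguments: {"type":"object","properties":{"deltas":{"type":"array"},"newtons":{"type":"number"}},"required":["deltas"]}

```bash
mkdir -p pics; cat > h.py <<'E'
from workcell import *
import numpy as np, cv2
from scipy.spatial.transform import Rotation as R
def K(c): return 210/np.tan(np.radians(c["fovy"])/2)
def snap(n,fn=None):
    c=get_calibration(n); im=grab_frame(n)
    if fn: cv2.imwrite('pics/'+fn,im[:,:,::-1])
    return c,im
def ray(c,u,v):
    d=np.array([(u-c["cx"])/K(c),(v-c["cy"])/K(c),1]); return np.array(c["xyz"]),np.array(c["rotation"]).reshape(3,3)@d
def onz(c,u,v,z):
    o,d=ray(c,u,v); return o+d*(z-o[2])/d[2]
def tri(a,b):
    (o,d),(p,e)=a,b; d=d/np.linalg.norm(d);e=e/np.linalg.norm(e)
    s=np.linalg.lstsq(np.c_[d,-e],p-o,rcond=None)[0]; A=o+s[0]*d;B=p+s[1]*e
    return (A+B)/2,np.linalg.norm(A-B)
E
python3 - <<'E'
from h import *
import json
s=observe();print(s)
for n in("scene","side","wrist"):
    c,im=snap(n,n+"0.png");print(n,c)
E
```

```text
{'clock': 0.0, 'qpos': array([-1.36123425,  0.52205548, -0.03631482,  1.59998269,  0.02121244,
        1.02108399, -0.11280384]), 'qd': array([ 0.00048328, -0.00107235, -0.00149053,  0.00048392, -0.00077576,
       -0.00061948, -0.00045193]), 'joint_efforts': array([ 5.29099256e-03, -9.27113056e+01,  1.98316634e+00, -3.69914997e+01,
        1.82186515e-02,  8.58931598e-03, -1.03641203e-04]), 'position': array([0.17253447, 0.6003757 , 0.23070909]), 'tool_rot': array([-3.14045259e+00,  9.73440426e-05,  2.86181196e+00]), 'force': array([ 0.48268503, -0.27213264,  0.31031121]), 'moment': array([0.01932802, 0.04681714, 0.02602621]), 'finger_force': 0.0, 'grip_width': 0.08516201163431049}
scene {'fovy': 56.42508642250794, 'cx': 281.128290539213, 'cy': 208.97302113524285, 'xyz': array([ 0.03906831, -0.62697484,  0.79883114]), 'rotation': array([-2.3747396 , -0.00629098, -0.65051559])}
side {'fovy': 53.439664253932285, 'cx': 278.7294644497745, 'cy': 208.94025281860755, 'xyz': array([ 0.08064608, -1.02773677,  0.63327277]), 'rotation': array([-2.08175187,  0.00401704, -0.40323138])}
wrist {'fovy': 62.26671982589496, 'cx': 284.489113209926, 'cy': 217.59321711165836, 'xyz': array([0.09432056, 0.62265291, 0.37358872]), 'rotation': array([2.82110209e+00, 1.49426268e-03, 1.29194280e+00])}
```

```bash
sed -i 's/np.array(c\["rotation"\]).reshape(3,3)@d/R.from_euler("xyz",c["rotation"]).as_matrix()@d/' h.py; python3 - <<'E'
import cv2
for n in("scene","side"):
    im=cv2.imread(f'pics/{n}0.png');cv2.imwrite(f'pics/{n}0b.png',cv2.resize(im,(800,600),interpolation=cv2.INTER_CUBIC))
E
```

```text
(no output)
```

View pics/scene0b.png

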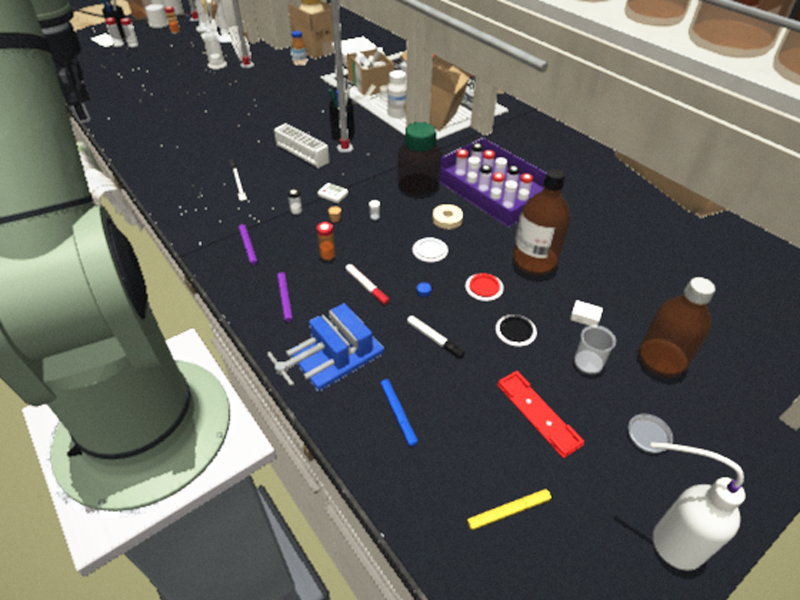

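View pics/side0b.png

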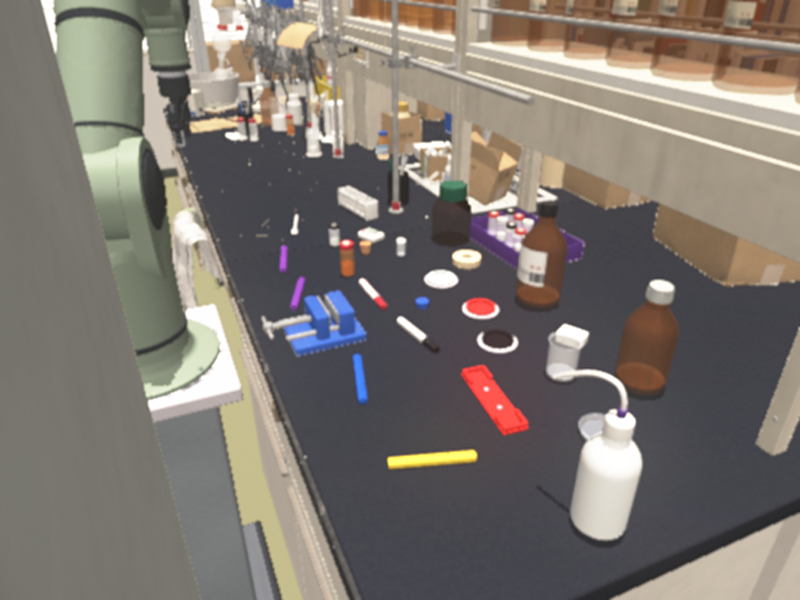

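The scene view (800-wide pixels) shows the targets:
- **Vials:** red vial at (326,241), black vial at (295,202), white vial at (374,210).
- **Marker:** red-capped marker at (367,283).
- **Wells and rest:** white well (430,250), red well (484,287), black well (516,330), pen rest (540,413).

Things that could be mistaken for these:
- Rack vials at (490,175), back-wall vials at (115,30) and (172,18), and an orange stub at (335,213).
- Black-capped marker at (436,336), purple sticks at (247,243) and (285,296), blue at (398,411) and yellow at (510,509).

I choose the loose vials and the white marker with the red cap.

```bash
python3 - <<'E'
from h import *
C={n:get_calibration(n) for n in("scene","side")}
P={'vr_top':((325,228),(347,243)),'vb_top':((295,193),(335,226)),'vw_top':((374.5,203),(401,239)),
'mr_red':((384,298),(382,304)),'mr_wh':((349,268),(363,282)),
'ww':((430,250),(441,279)),'wr':((484.5,287),(480.5,308)),'wb':((516.5,330.5),(497.5,341)),
'pr_a':((513,379),(476,371)),'pr_b':((568,447),(514,425))}
for k,(a,b) in P.items():
    A=[x*.7 for x in a];B=[x*.7 for x in b]
    p,g=tri(ray(C['scene'],*A),ray(C['side'],*B)); print(k,p.round(4),round(g*1e3,1),onz(C['scene'],*A,0.005).round(3),onz(C['side'],*B,.005).round(3))
im=cv2.imread('pics/scene0.png')[100:260,130:380]
cv2.imwrite('pics/crop1.png',cv2.resize(im,None,fx=3.2,fy=3.2,interpolation=cv2.INTER_CUBIC))
E
```

```text
vr_top [0.465  0.1837 0.0709] 2.6 [0.502 0.257 0.005] [0.512 0.327 0.005]
vb_top [0.4944 0.3682 0.0394] 0.5 [0.515 0.413 0.005] [0.519 0.449 0.005]
vw_top [0.6237 0.2346 0.0333] 1.0 [0.645 0.266 0.005] [0.65  0.295 0.005]
mr_red [ 4.814e-01  4.600e-03 -1.000e-04] 1.6 [0.479 0.001 0.005] [ 0.477 -0.004  0.005]
mr_wh [ 0.4801  0.1256 -0.0063] 3.1 [0.472 0.115 0.005] [0.475 0.106 0.005]
ww [ 0.6526  0.0674 -0.0062] 1.7 [0.643 0.057 0.005] [0.644 0.049 0.005]
wr [ 0.6671 -0.0899 -0.0037] 1.6 [ 0.659 -0.096  0.005] [ 0.66  -0.102  0.005]
wb [ 0.6357 -0.2112 -0.0053] 0.2 [ 0.628 -0.217  0.005] [ 0.627 -0.224  0.005]
pr_a [ 0.5427 -0.2914  0.0046] 1.6 [ 0.543 -0.292  0.005] [ 0.541 -0.292  0.005]
pr_b [ 0.526  -0.4352 -0.0009] 5.8 [ 0.519 -0.437  0.005] [ 0.525 -0.44   0.005]
```

View pics/crop1.png

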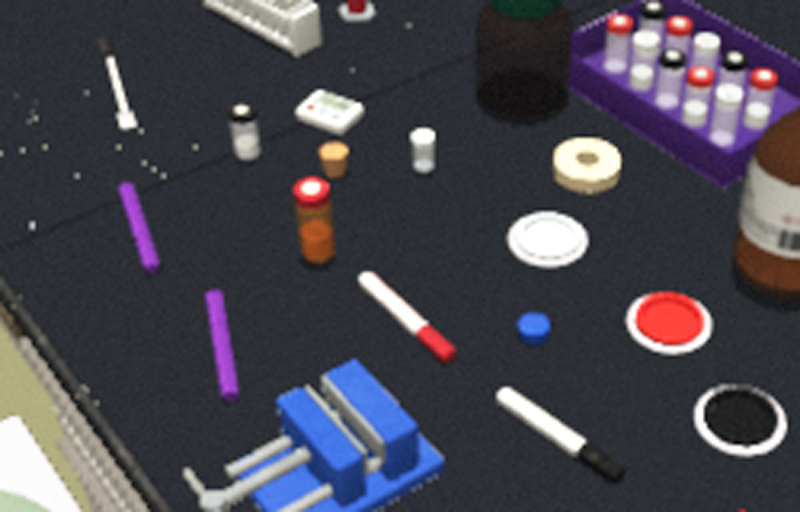

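The close crop confirms the loose red vial (312,220), black vial (245,130), white vial (423,150) and red marker (405,315). Next I'll work out a wrist view pose.

```bash
cat >> h.py <<'E'
import sys,json
def go(p,yaw,frm=None):
    """delta from commanded pose (last commanded kept in cmd.json) to tool-down pose"""
    q,y0=frm
    R0=R.from_euler('xyz',[np.pi,0,y0]); R1=R.from_euler('xyz',[np.pi,0,yaw])
    t=R0.inv().apply(np.array(p)-q)/.5; r=np.degrees((R0.inv()*R1).as_rotvec())/120
    print('go',np.r_[t,r].round(4).tolist())
def cur():
    s=observe(); return np.array(s['position']),s['tool_rot'][2]
E
python3 - <<'E'
from h import *
go([.53,.22,.28],1.92,cur())
E
```

```text
go [-0.8972, -0.5339, -0.0983, -0.0, -0.0, 0.4497]
```

Request:
play_rows:
  deltas:
    - [-0.9,-0.53,-0.1,0,0,0.45,0]
    - [-0.9,-0.53,-0.1,0,0,0.45,0]
    - [-0.9,-0.53,-0.1,0,0,0.45,0]
    - [-0.9,-0.53,-0.1,0,0,0.45,0]
    - [-0.9,-0.53,-0.1,0,0,0.45,0]
    - [-0.9,-0.53,-0.1,0,0,0.45,0]
    - [-0.9,-0.53,-0.1,0,0,0.45,0]
    - [-0.9,-0.53,-0.1,0,0,0.45,0]
    - [-0.9,-0.53,-0.1,0,0,0.45,0]
    - [-0.9,-0.53,-0.1,0,0,0.45,0]

```text
clock: 1.15
position: [0.5161, 0.2378, 0.2792]
tool_rot: [-3.142, -0.0, 1.92]
force: [0.9, 0.9, 0.4]
grip_width: 0.0855
finger_force: 0.0
```

```bash
python3 - <<'E'
from h import *
print(observe()['qd'].round(3));print(cur());go([.53,.22,.28],1.92,cur())
E
```

```text
[ 0.816  0.214  0.138 -0.425 -0.112  0.23   0.948]
(array([0.51606909, 0.23781969, 0.27918462]), np.float64(1.9195220083616977))
go [-0.043, 0.014, -0.0016, -0.0, 0.0, -0.0002]
```

Request:
play_rows:
  deltas:
    - [0,0,0,0,0,0,0]
    - [0,0,0,0,0,0,0]
    - [0,0,0,0,0,0,0]

```text
clock: 1.45
position: [0.5144, 0.2403, 0.2787]
tool_rot: [-3.141, -0.0, 1.92]
force: [0.6, -0.2, 0.2]
grip_width: 0.0856
finger_force: 0.0
```

```bash
python3 - <<'E'
from h import *
import pickle
print(cur(),abs(observe()['qd']).max())
c,im=snap('wrist','w1.png'); pickle.dump(c,open('w1.pkl','wb'))
cv2.imwrite('pics/w1b.png',cv2.resize(cv2.imread('pics/w1.png'),(800,600),interpolation=cv2.INTER_CUBIC))
print(c)
E
```

```text
(array([0.51441515, 0.24026199, 0.27868817]), np.float64(1.920311362109251)) 0.01396123973610645
{'fovy': 62.26671982589496, 'cx': 284.489113209926, 'cy': 217.59321711165836, 'xyz': array([0.48649141, 0.31625928, 0.42149053]), 'rotation': array([2.82067563e+00, 1.83662551e-03, 3.50536274e-01])}
```

View pics/w1b.png

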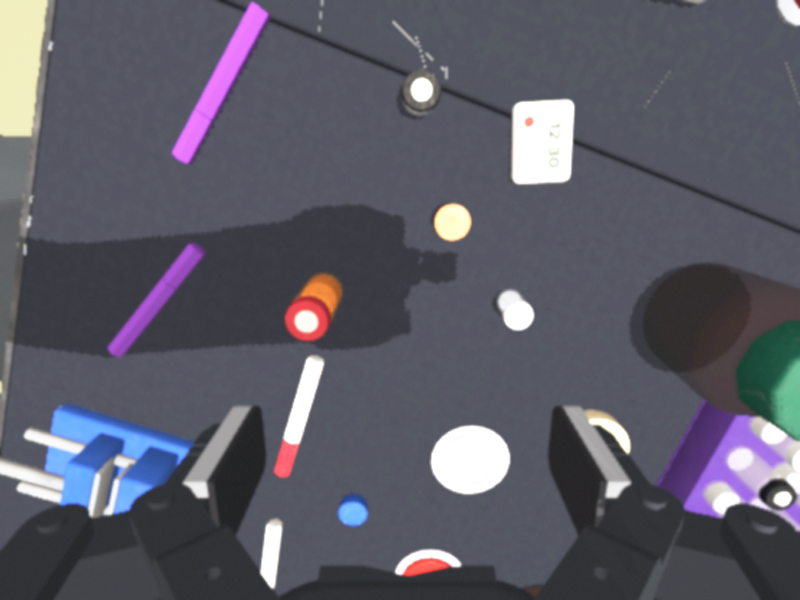

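The wrist view shows cap centres at red (307,320), black (422,90) and white (518,315). The marker runs from (315,361) to (284,472), and the white well is at (470,459).

```bash
python3 - <<'E'
from h import *
import pickle
w=pickle.load(open('w1.pkl','rb'));C={'scene':get_calibration('scene'),'side':get_calibration('side')}
P={'vr':((307,320),.08,(325,228),(347,243)),'vb':((422,90),.055,(295,193),(335,226)),'vw':((518,315),.042,(374.5,203),(401,239)),
'm_wh':((315,361),.014,(349,268),(363,282)),'m_red':((284,472),.014,(384,298),(382,304)),'ww':((470,459),.005,(430,250),(441,279))}
for k,(a,z,b,c) in P.items():
    a,b,c=[[x*.7 for x in q] for q in(a,b,c)]
    r=ray(w,*a)
    p,g=tri(r,ray(C['scene'],*b));p2,g2=tri(r,ray(C['side'],*c))
    print(k,onz(w,*a,z).round(4),p.round(4),round(g*1e3,1),p2.round(4),round(g2*1e3,1))
E
```

```text
vr [0.4592 0.1779 0.08  ] [0.4594 0.1765 0.0771] 1.0 [0.4611 0.1754 0.0755] 4.7
vb [0.4835 0.3533 0.055 ] [0.4851 0.3528 0.0518] 3.7 [0.4866 0.3532 0.0465] 6.8
vw [0.6149 0.2252 0.042 ] [0.6158 0.2248 0.0416] 1.5 [0.6179 0.2238 0.0382] 3.3
m_wh [0.4717 0.1162 0.014 ] [0.4713 0.1128 0.0069] 0.3 [0.4736 0.11   0.003 ] 4.9
m_red [ 0.4774 -0.0067  0.014 ] [ 0.4761 -0.0063  0.0136] 2.8 [ 0.4761 -0.0103  0.0088] 2.4
ww [0.6444 0.0636 0.005 ] [0.6461 0.061  0.0008] 0.1 [ 0.648   0.0592 -0.0014] 2.2
```

```bash
python3 - <<'E'
from h import *
go([.459,.178,.13],1.92,cur());go([.459,.178,.038],1.92,cur())
E
```

```text
go [-0.0795, -0.1468, 0.2975, 0.0, -0.0, 0.0005]
go [-0.0795, -0.1468, 0.4815, 0.0, -0.0, 0.0005]
```

Request:
play_rows:
  deltas:
    - [-0.08,-0.147,0.2,0,0,0,0]
    - [-0.08,-0.147,0.2,0,0,0,0]
    - [-0.08,-0.147,0.2,0,0,0,0]
    - [-0.08,-0.147,0.3,0,0,0,0]
    - [-0.08,-0.147,0.3,0,0,0,0]
    - [-0.08,-0.147,0.36,0,0,0,0]
    - [-0.08,-0.147,0.42,0,0,0,0]
    - [-0.08,-0.147,0.48,0,0,0,0]
    - [-0.08,-0.147,0.48,0,0,0,0]
    - [-0.08,-0.147,0.48,0,0,0,0]

```text
clock: 2.5
position: [0.4602, 0.1775, 0.0405]
tool_rot: [3.141, -0.0, 1.92]
force: [-0.1, -1.0, 0.5]
grip_width: 0.0853
finger_force: 0.0
```

Request:
play_rows:
  deltas:
    - [0,0,0,0,0,0,0.4]
    - [0,0,0,0,0,0,0.5]
    - [0,0,0,0,0,0,0.6]
    - [0,0,0,0,0,0,0.7]
    - [0,0,0,0,0,0,0.8]
    - [0,0,0,0,0,0,0.8]
    - [0,0,0,0,0,0,0.8]
    - [0,0,0,0,0,0,0.8]
  newtons: 25

```text
clock: 3.3
position: [0.46, 0.177, 0.0397]
tool_rot: [3.141, -0.0, 1.919]
force: [-1.3, -0.3, 12.3]
grip_width: 0.0317
finger_force: 26.1
```

```bash
python3 - <<'E'
from h import *
go([.459,.178,.22],1.92,cur());go([.60,.08,.27],1.57,cur())
E
```

```text
go [0.0026, -0.0013, -0.3607, -0.0, 0.0, -0.0004]
go [-0.2779, 0.1969, -0.4607, 0.0, -0.0, 0.1667]
```

Request:
play_rows:
  deltas:
    - [0,0,-0.06,0,0,0,0.8]
    - [0,0,-0.15,0,0,0,0.8]
    - [0,0,-0.24,0,0,0,0.8]
    - [0,0,-0.33,0,0,0,0.8]
    - [-0.08,0.06,-0.4,0,0,0.05,0.8]
    - [-0.18,0.13,-0.46,0,0,0.11,0.8]
    - [-0.28,0.2,-0.46,0,0,0.167,0.8]
    - [-0.28,0.2,-0.46,0,0,0.167,0.8]
    - [-0.28,0.2,-0.46,0,0,0.167,0.8]
    - [-0.28,0.2,-0.46,0,0,0.167,0.8]

```text
clock: 4.3
position: [0.6014, 0.0788, 0.2686]
tool_rot: [-3.141, 0.0, 1.568]
force: [-0.5, 0.5, -0.2]
grip_width: 0.0315
finger_force: 25.5
```

Request:
play_rows:
  deltas:
    - [0,0,0,0,0,0,0.8]
    - [0,0,0,0,0,0,0.8]

```text
clock: 4.5
position: [0.6007, 0.0803, 0.269]
tool_rot: [-3.141, -0.0, 1.571]
force: [0.6, -0.6, -0.6]
grip_width: 0.0316
finger_force: 25.5
```

```bash
python3 - <<'E'
from h import *
import pickle
print(cur(),abs(observe()['qd']).max())
c,im=snap('wrist','w2.png'); pickle.dump(c,open('w2.pkl','wb'))
cv2.imwrite('pics/w2b.png',cv2.resize(cv2.imread('pics/w2.png'),(800,600),interpolation=cv2.INTER_CUBIC))
E
```

```text
(array([0.60074895, 0.08026035, 0.26898045]), np.float64(1.5707984419997678)) 0.0025028456262680427
```

View pics/w2b.png

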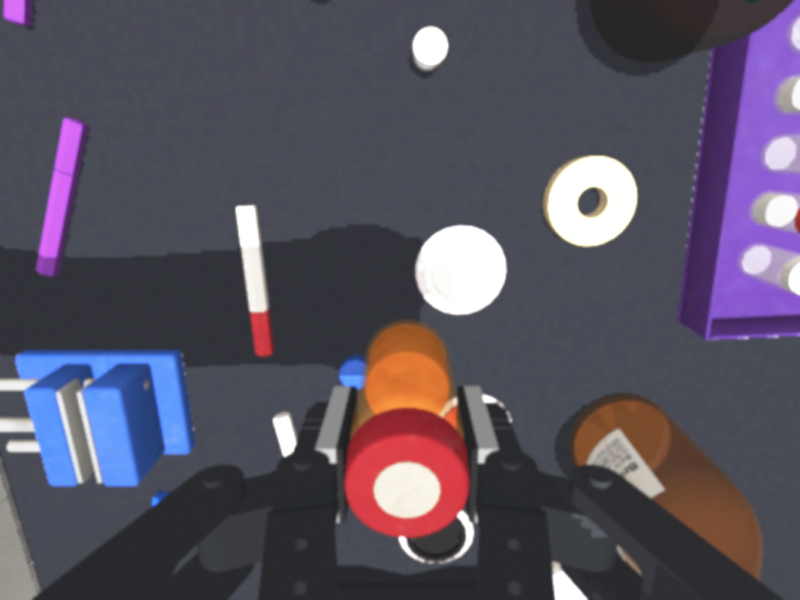

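The white well centre is at (461,270) and the marker runs from (246,207) to (263,355). The held vial hides the red well, so I'll shift the camera to see it.

Request:
play_rows:
  deltas:
    - [-0.08,-0.06,0,0,0,0,0.8]
    - [-0.16,-0.12,0,0,0,0,0.8]
    - [-0.2,-0.14,0,0,0,0,0.8]
    - [-0.2,-0.14,0,0,0,0,0.8]
    - [-0.2,-0.14,0,0,0,0,0.8]
    - [-0.2,-0.14,0,0,0,0,0.8]
    - [-0.2,-0.14,0,0,0,0,0.8]

```text
clock: 5.25
position: [0.5316, -0.0195, 0.2687]
tool_rot: [-3.141, 0.0, 1.571]
force: [-0.3, 0.0, -0.5]
grip_width: 0.0315
finger_force: 25.5
```

```bash
python3 - <<'E'
from h import *
import pickle
print(cur(),abs(observe()['qd']).max())
c,im=snap('wrist','w3.png'); pickle.dump(c,open('w3.pkl','wb'))
cv2.imwrite('pics/w3b.png',cv2.resize(cv2.imread('pics/w3.png'),(800,600),interpolation=cv2.INTER_CUBIC))
E
```

```text
(array([ 0.53162461, -0.01950681,  0.26874604]), np.float64(1.571104198806332)) 0.0029087419557692765
```

View pics/w3b.png

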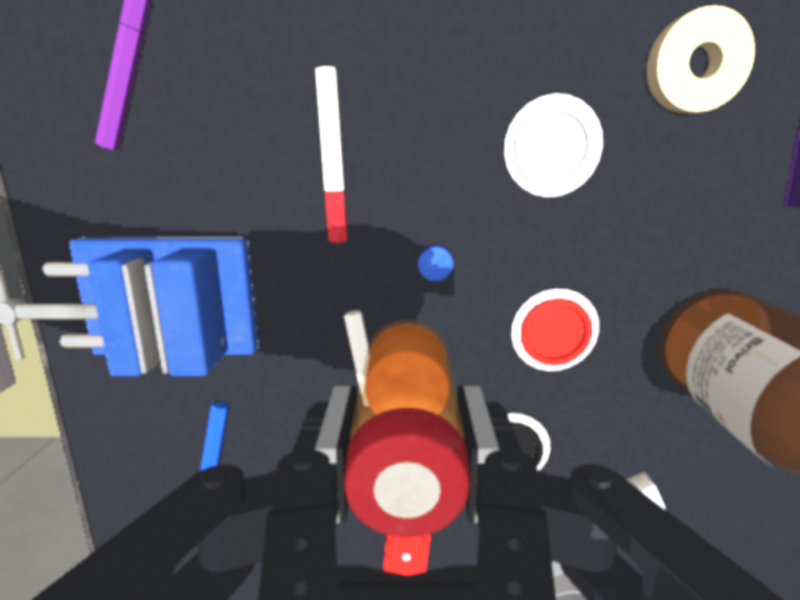

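Foot centres in this view: white well (553.5,145.5), red well (555.5,330). The black well's right edge is at (551,440), and the marker ends are (325,67) and (338,241).

```bash
python3 - <<'E'
from h import *
import pickle
W=[None]+[pickle.load(open(f'w{i}.pkl','rb')) for i in(1,2,3)]
f=lambda i,u,v,z:onz(W[i],u*.7,v*.7,z).round(4)
print('ww',f(1,470,459,.004),f(2,461,270,.004),f(3,553.5,145.5,.004))
print('wr',f(3,555.5,330,.004)); print('wb right edge',f(3,551,440,.003))
print('m',f(2,246,207,.012),f(2,263,355,.012),f(3,325,67,.012),f(3,338,241,.012))
print('vw',f(1,518,315,.042),f(2,430,47,.042))
C=get_calibration('scene')
print(tri(ray(W[3],555.5*.7,330*.7),ray(C,484.5*.7,287*.7)),tri(ray(W[3],553.5*.7,145.5*.7),ray(C,430*.7,250*.7)),tri(ray(W[3],553.5*.7,145.5*.7),ray(W[2],461*.7,270*.7)))
wr=f(3,555.5,330,.004); p=wr.copy()
for z in(.16,.07,.046,.044): p[2]=z; go(p,1.57,cur())
E
```

```text
ww [0.6448 0.063  0.004 ] [0.646  0.0617 0.004 ] [0.6453 0.0614 0.004 ]
wr [ 0.6616 -0.0919  0.004 ]
wb right edge [ 0.6684 -0.2037  0.003 ]
m [0.4727 0.1147 0.012 ] [ 0.4747 -0.0128  0.012 ] [0.4715 0.1155 0.012 ] [ 0.4755 -0.0122  0.012 ]
vw [0.6149 0.2252 0.042 ] [0.6157 0.2235 0.042 ]
(array([ 0.66262862, -0.09308159,  0.00076528]), np.float64(6.846739725976136e-05)) (array([6.46381528e-01, 6.13849693e-02, 4.48241588e-04]), np.float64(0.00012523842836500228)) (array([0.64611783, 0.06130392, 0.00180583]), np.float64(0.00039998425342831006))
go [-0.1444, 0.2601, 0.2174, 0.0, -0.0, 0.0004]
go [-0.1444, 0.2601, 0.3974, 0.0, -0.0, 0.0004]
go [-0.1444, 0.2601, 0.4454, 0.0, -0.0, 0.0004]
go [-0.1444, 0.2601, 0.4494, 0.0, -0.0, 0.0004]
```

Request:
play_rows:
  deltas:
    - [-0.05,0.09,0.06,0,0,0,0.8]
    - [-0.1,0.18,0.12,0,0,0,0.8]
    - [-0.145,0.26,0.2,0,0,0,0.8]
    - [-0.145,0.26,0.28,0,0,0,0.8]
    - [-0.145,0.26,0.34,0,0,0,0.8]
    - [-0.145,0.26,0.39,0,0,0,0.8]
    - [-0.145,0.26,0.42,0,0,0,0.8]
    - [-0.145,0.26,0.435,0,0,0,0.8]
    - [-0.145,0.26,0.44,0,0,0,0.8]
    - [-0.145,0.26,0.44,0,0,0,0.8]

```text
clock: 6.3
position: [0.6618, -0.0931, 0.05]
tool_rot: [3.14, 0.0, 1.57]
force: [-0.3, -0.6, -1.1]
grip_width: 0.0318
finger_force: 25.5
```

Request:
play_rows:
  deltas:
    - [0,0,0.002,0,0,0,0.8]
    - [0,0,0.003,0,0,0,0.8]
    - [0,0,0.004,0,0,0,0.8]
    - [0,0,0.004,0,0,0,0.8]

```text
clock: 6.7
position: [0.6613, -0.0932, 0.0472]
tool_rot: [3.141, 0.0, 1.57]
force: [0.4, 0.7, -0.4]
grip_width: 0.0317
finger_force: 25.5
```

Request:
play_rows:
  deltas:
    - [0,0,0.002,0,0,0,0.8]
    - [0,0,0.003,0,0,0,0.8]
    - [0,0,0.005,0,0,0,0.8]
    - [0,0,0.006,0,0,0,0.8]
    - [0,0,0.006,0,0,0,0.8]

```text
clock: 7.2
position: [0.6612, -0.0933, 0.0439]
tool_rot: [-3.142, 0.0, 1.569]
force: [0.6, -0.5, 0.2]
grip_width: 0.0319
finger_force: 25.5
```

Request:
play_rows:
  deltas:
    - [0,0,0.001,0,0,0,0.8]
    - [0,0,0.002,0,0,0,0.8]
    - [0,0,0.002,0,0,0,0.8]

```text
clock: 7.5
position: [0.6613, -0.0933, 0.0437]
tool_rot: [3.141, -0.0, 1.569]
force: [-3.5, 1.2, 12.3]
grip_width: 0.0318
finger_force: 26.9
```

Request:
play_rows:
  deltas:
    - [0,0,0,0,0,0,0.62]
    - [0,0,0,0,0,0,0.58]
    - [0,0,0,0,0,0,0.52]
    - [0,0,0,0,0,0,0.45]
    - [0,0,0,0,0,0,0.4]
    - [0,0,0,0,0,0,0.35]

```text
clock: 8.1
position: [0.6612, -0.0932, 0.0429]
tool_rot: [-3.141, 0.0, 1.569]
force: [-0.5, 0.1, -0.1]
grip_width: 0.0554
finger_force: 0.0
```

Request:
play_rows:
  deltas:
    - [0,0,-0.05,0,0,0,0.35]
    - [0,0,-0.13,0,0,0,0.35]
    - [0,0,-0.22,0,0,0,0.35]
    - [0,0,-0.31,0,0,0,0.35]
    - [0,0,-0.38,0,0,0,0.35]
    - [0,0,-0.38,0,0,0,0.35]

```text
clock: 8.7
position: [0.6631, -0.0938, 0.2381]
tool_rot: [3.134, 0.0, 1.569]
force: [0.5, 1.0, -0.8]
grip_width: 0.0554
finger_force: 0.0
```

```bash
python3 - <<'E'
from h import *
print(cur(),observe()['grip_width'])
go([.4845,.353,.22],2.0,cur());go([.4845,.353,.12],2.0,cur());go([.4845,.353,.021],2.0,cur())
E
```

```text
(array([ 0.66307693, -0.0938381 ,  0.23809551]), np.float64(1.5692995800886749)) 0.05544719178372048
go [0.8931, -0.3585, 0.0362, -0.0, 0.0, -0.2056]
go [0.8931, -0.3585, 0.2362, -0.0, 0.0, -0.2056]
go [0.8931, -0.3585, 0.4342, -0.0, 0.0, -0.2056]
```

Request:
play_rows:
  deltas:
    - [0.09,-0.036,0,0,0,-0.04,0.35]
    - [0.18,-0.072,0,0,0,-0.08,0.35]
    - [0.27,-0.108,0,0,0,-0.12,0.35]
    - [0.36,-0.144,0,0,0,-0.16,0.35]
    - [0.45,-0.18,0,0,0,-0.205,0.35]
    - [0.54,-0.216,0,0,0,-0.205,0.35]
    - [0.63,-0.252,0,0,0,-0.205,0.35]
    - [0.72,-0.288,0.02,0,0,-0.205,0.35]
    - [0.81,-0.324,0.06,0,0,-0.205,0.35]
    - [0.89,-0.358,0.1,0,0,-0.205,0.35]

```text
clock: 9.7
position: [0.4819, 0.3536, 0.1824]
tool_rot: [3.141, -0.0, 1.999]
force: [1.1, 1.7, -1.0]
grip_width: 0.0552
finger_force: 0.0
```

Request:
play_rows:
  deltas:
    - [0,0,0,0,0,0,0.35]
    - [0,0,0,0,0,0,0.35]
    - [0,0,0,0,0,0,0.35]
    - [0,0,0,0,0,0,0.35]

```text
clock: 10.1
position: [0.4837, 0.3507, 0.1835]
tool_rot: [3.141, 0.0, 1.997]
force: [-0.0, -0.1, 1.0]
grip_width: 0.0555
finger_force: 0.0
```

```bash
python3 - <<'E'
from h import *
print(cur(),abs(observe()['qd']).max())
go([.4845,.353,.08],2.0,cur());go([.4845,.353,.021],2.0,cur())
E
```

```text
(array([0.48370993, 0.35065739, 0.18348059]), np.float64(1.99698403890259)) 0.0035978925623552827
go [0.0036, 0.0034, 0.207, -0.0, 0.0, -0.0014]
go [0.0036, 0.0034, 0.325, -0.0, 0.0, -0.0014]
```

Request:
play_rows:
  deltas:
    - [0.004,0.003,0.08,0,0,0,0.35]
    - [0.004,0.003,0.15,0,0,0,0.35]
    - [0.004,0.003,0.21,0,0,0,0.35]
    - [0.004,0.003,0.26,0,0,0,0.35]
    - [0.004,0.003,0.3,0,0,0,0.35]
    - [0.004,0.003,0.325,0,0,0,0.35]
    - [0.004,0.003,0.325,0,0,0,0.35]
    - [0.004,0.003,0.325,0,0,0,0.35]

```text
clock: 10.9
position: [0.484, 0.3541, 0.0214]
tool_rot: [3.141, -0.0, 1.998]
force: [0.7, 0.3, 0.2]
grip_width: 0.0556
finger_force: 0.0
```

Request:
play_rows:
  deltas:
    - [0,0,0,0,0,0,0.5]
    - [0,0,0,0,0,0,0.6]
    - [0,0,0,0,0,0,0.7]
    - [0,0,0,0,0,0,0.85]
    - [0,0,0,0,0,0,0.85]
    - [0,0,0,0,0,0,0.85]
    - [0,0,0,0,0,0,0.85]

```text
clock: 11.6
position: [0.4836, 0.3544, 0.0213]
tool_rot: [3.141, -0.0, 1.999]
force: [-2.1, -0.6, 9.0]
grip_width: 0.026
finger_force: 24.0
```

Request:
play_rows:
  deltas:
    - [0,0,-0.04,0,0,0,0.85]
    - [0,0,-0.12,0,0,0,0.85]
    - [0,0,-0.21,0,0,0,0.85]
    - [0,0,-0.3,0,0,0,0.85]
    - [0,0,-0.38,0,0,0,0.85]
    - [0,0,-0.44,0,0,0,0.85]
    - [0,0,-0.44,0,0,0,0.85]
    - [0,0,-0.44,0,0,0,0.85]

```text
clock: 12.4
position: [0.4834, 0.3544, 0.241]
tool_rot: [3.141, -0.001, 1.999]
force: [-0.4, -1.0, -1.2]
grip_width: 0.0259
finger_force: 24.8
```

```bash
python3 - <<'E'
from h import *
print(cur(),abs(observe()['qd']).max())
go([.50,-.12,.27],1.57,cur())
E
```

```text
(array([0.48336178, 0.35435677, 0.24097738]), np.float64(1.9990526139339213)) 0.03043420787386921
go [-0.8769, -0.3637, -0.058, -0.0, -0.0, 0.2049]
```

Request:
play_rows:
  deltas:
    - [-0.08,-0.033,0,0,0,0.02,0.85]
    - [-0.17,-0.07,-0.02,0,0,0.04,0.85]
    - [-0.26,-0.108,-0.04,0,0,0.06,0.85]
    - [-0.35,-0.145,-0.06,0,0,0.08,0.85]
    - [-0.44,-0.183,-0.06,0,0,0.1,0.85]
    - [-0.53,-0.22,-0.06,0,0,0.12,0.85]
    - [-0.62,-0.257,-0.06,0,0,0.14,0.85]
    - [-0.71,-0.295,-0.06,0,0,0.16,0.85]
    - [-0.8,-0.332,-0.06,0,0,0.18,0.85]
    - [-0.877,-0.364,-0.06,0,0,0.205,0.85]

```text
clock: 13.4
position: [0.499, -0.1227, 0.2696]
tool_rot: [-3.14, 0.0, 1.567]
force: [0.0, 0.4, -0.8]
grip_width: 0.0256
finger_force: 24.8
```

Request:
play_rows:
  deltas:
    - [0,0,0,0,0,0,0.85]
    - [0,0,0,0,0,0,0.85]
    - [0,0,0,0,0,0,0.85]
    - [0,0,0,0,0,0,0.85]

```text
clock: 13.8
position: [0.4999, -0.1191, 0.2702]
tool_rot: [-3.141, -0.0, 1.572]
force: [0.1, 0.3, -0.6]
grip_width: 0.0258
finger_force: 24.8
```

```bash
python3 - <<'E'
from h import *
import pickle
print(cur(),abs(observe()['qd']).max())
c,im=snap('wrist','w4.png'); pickle.dump(c,open('w4.pkl','wb'))
cv2.imwrite('pics/w4b.png',cv2.resize(cv2.imread('pics/w4.png'),(800,600),interpolation=cv2.INTER_CUBIC))
E
```

```text
(array([ 0.49986703, -0.11911864,  0.27018474]), np.float64(1.5715108588352233)) 0.004676341756323161
```

View pics/w4b.png

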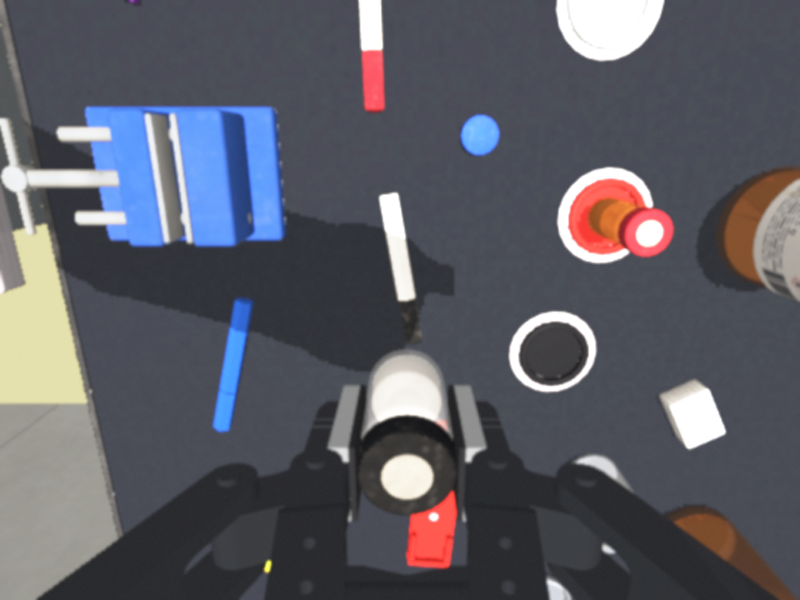

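The red vial stands in its well, cap at (647,232) and foot centre at (605,215). The black well's foot centre is (553,351).

```bash
python3 - <<'E'
from h import *
import pickle
w=pickle.load(open('w4.pkl','rb'))
f=lambda u,v,z:onz(w,u*.7,v*.7,z).round(4)
p=f(553,351,.004);print('wb',p,'red',f(605,215,.004),f(647,232,.084))
print(tri(ray(w,553*.7,351*.7),ray(get_calibration('scene'),516.5*.7,330.5*.7)))
for z in(.16,.029,.0255): p[2]=z; go(p,1.57,cur())
E
```

```text
wb [ 0.6299 -0.2118  0.004 ] red [ 0.6609 -0.0917  0.004 ] [ 0.6586 -0.0923  0.084 ]
(array([ 6.31526223e-01, -2.13806602e-01, -3.12506270e-04]), np.float64(0.0005097242922012583))
go [-0.1854, 0.2599, 0.2206, -0.0, -0.0, 0.0007]
go [-0.1854, 0.2599, 0.4826, -0.0, -0.0, 0.0007]
go [-0.1854, 0.2599, 0.4896, -0.0, -0.0, 0.0007]
```

Request:
play_rows:
  deltas:
    - [-0.06,0.08,0.05,0,0,0,0.85]
    - [-0.12,0.17,0.1,0,0,0,0.85]
    - [-0.185,0.26,0.17,0,0,0,0.85]
    - [-0.185,0.26,0.25,0,0,0,0.85]
    - [-0.185,0.26,0.33,0,0,0,0.85]
    - [-0.185,0.26,0.4,0,0,0,0.85]
    - [-0.185,0.26,0.44,0,0,0,0.85]
    - [-0.185,0.26,0.465,0,0,0,0.85]
    - [-0.185,0.26,0.475,0,0,0,0.85]
    - [-0.185,0.26,0.475,0,0,0,0.85]

```text
clock: 14.85
position: [0.63, -0.2127, 0.0334]
tool_rot: [3.141, 0.0, 1.57]
force: [0.1, 0.1, 0.1]
grip_width: 0.0259
finger_force: 24.8
```

Request:
play_rows:
  deltas:
    - [0,0,0.002,0,0,0,0.85]
    - [0,0,0.004,0,0,0,0.85]
    - [0,0,0.006,0,0,0,0.85]
    - [0,0,0.006,0,0,0,0.85]

```text
clock: 15.25
position: [0.6299, -0.2129, 0.0304]
tool_rot: [3.141, 0.0, 1.57]
force: [-0.5, 0.7, -1.2]
grip_width: 0.0257
finger_force: 24.8
```

Request:
play_rows:
  deltas:
    - [0,0,0.002,0,0,0,0.85]
    - [0,0,0.004,0,0,0,0.85]
    - [0,0,0.006,0,0,0,0.85]
    - [0,0,0.008,0,0,0,0.85]
    - [0,0,0.009,0,0,0,0.85]
    - [0,0,0.009,0,0,0,0.85]

```text
clock: 15.85
position: [0.6297, -0.213, 0.0255]
tool_rot: [-3.141, 0.0, 1.569]
force: [-0.0, 0.4, -0.0]
grip_width: 0.0257
finger_force: 24.8
```

Request:
play_rows:
  deltas:
    - [0,0,0.001,0,0,0,0.85]
    - [0,0,0.002,0,0,0,0.85]
    - [0,0,0.002,0,0,0,0.85]

```text
clock: 16.15
position: [0.6298, -0.2131, 0.0253]
tool_rot: [3.141, -0.0, 1.569]
force: [-3.7, 1.8, 10.5]
grip_width: 0.0258
finger_force: 26.2
```

Request:
play_rows:
  deltas:
    - [0,0,0,0,0,0,0.7]
    - [0,0,0,0,0,0,0.65]
    - [0,0,0,0,0,0,0.58]
    - [0,0,0,0,0,0,0.5]
    - [0,0,0,0,0,0,0.42]
    - [0,0,0,0,0,0,0.42]

```text
clock: 16.75
position: [0.6297, -0.2129, 0.0245]
tool_rot: [-3.142, 0.0, 1.569]
force: [0.5, 0.4, -0.6]
grip_width: 0.0497
finger_force: 0.0
```

Request:
play_rows:
  deltas:
    - [0,0,-0.05,0,0,0,0.42]
    - [0,0,-0.13,0,0,0,0.42]
    - [0,0,-0.22,0,0,0,0.42]
    - [0,0,-0.31,0,0,0,0.42]
    - [0,0,-0.4,0,0,0,0.42]
    - [0,0,-0.42,0,0,0,0.42]
    - [0,0,-0.42,0,0,0,0.42]

```text
clock: 17.45
position: [0.6304, -0.2131, 0.2363]
tool_rot: [3.139, 0.0, 1.57]
force: [-0.0, -0.4, -0.4]
grip_width: 0.0496
finger_force: 0.0
```

```bash
python3 - <<'E'
from h import *
print(cur(),observe()['grip_width'])
go([.615,.2245,.16],1.9,cur());go([.615,.2245,.012],1.9,cur())
E
```

```text
(array([ 0.63040487, -0.21311436,  0.23632479]), np.float64(1.569622778542644)) 0.049587132881399376
go [0.8752, -0.0318, 0.1526, 0.0, 0.0, -0.1577]
go [0.8752, -0.0318, 0.4486, 0.0, 0.0, -0.1577]
```

Request:
play_rows:
  deltas:
    - [0.08,-0.003,0,0,0,-0.02,0.42]
    - [0.17,-0.006,0,0,0,-0.04,0.42]
    - [0.26,-0.01,0,0,0,-0.06,0.42]
    - [0.35,-0.013,0,0,0,-0.08,0.42]
    - [0.44,-0.016,0,0,0,-0.1,0.42]
    - [0.53,-0.02,0,0,0,-0.12,0.42]
    - [0.62,-0.023,0,0,0,-0.14,0.42]
    - [0.71,-0.026,0.05,0,0,-0.158,0.42]
    - [0.8,-0.029,0.1,0,0,-0.158,0.42]
    - [0.875,-0.032,0.15,0,0,-0.158,0.42]

```text
clock: 18.45
position: [0.6132, 0.2267, 0.1571]
tool_rot: [-3.14, -0.0, 1.901]
force: [0.6, 0.5, 0.2]
grip_width: 0.0496
finger_force: 0.0
```

Request:
play_rows:
  deltas:
    - [0,0,0,0,0,0,0.42]
    - [0,0,0,0,0,0,0.42]
    - [0,0,0,0,0,0,0.42]
    - [0,0,0,0,0,0,0.42]

```text
clock: 18.85
position: [0.6147, 0.2233, 0.1598]
tool_rot: [3.141, 0.0, 1.899]
force: [0.4, -0.0, -0.8]
grip_width: 0.0493
finger_force: 0.0
```

```bash
python3 - <<'E'
from h import *
print(cur(),abs(observe()['qd']).max())
go([.615,.2245,.012],1.9,cur())
E
```

```text
(array([0.61468761, 0.2232675 , 0.15981654]), np.float64(1.8987122033221833)) 0.006856505569357959
go [0.0021, 0.0014, 0.2956, 0.0, 0.0, -0.0006]
```

Request:
play_rows:
  deltas:
    - [0.002,0.001,0.07,0,0,0,0.42]
    - [0.002,0.001,0.14,0,0,0,0.42]
    - [0.002,0.001,0.2,0,0,0,0.42]
    - [0.002,0.001,0.25,0,0,0,0.42]
    - [0.002,0.001,0.285,0,0,0,0.42]
    - [0.002,0.001,0.302,0,0,0,0.42]
    - [0.002,0.001,0.302,0,0,0,0.42]
    - [0.002,0.001,0.302,0,0,0,0.42]

```text
clock: 19.65
position: [0.6151, 0.2257, 0.0096]
tool_rot: [3.14, 0.0, 1.9]
force: [-0.3, -0.3, 0.7]
grip_width: 0.0493
finger_force: 0.0
```

Request:
play_rows:
  deltas:
    - [0,0,0,0,0,0,0.55]
    - [0,0,0,0,0,0,0.65]
    - [0,0,0,0,0,0,0.75]
    - [0,0,0,0,0,0,0.9]
    - [0,0,0,0,0,0,0.9]
    - [0,0,0,0,0,0,0.9]
    - [0,0,0,0,0,0,0.9]
  newtons: 22

```text
clock: 20.35
position: [0.6149, 0.2259, 0.0091]
tool_rot: [3.141, -0.0, 1.9]
force: [-0.6, 0.4, 6.3]
grip_width: 0.0216
finger_force: 21.2
```

```bash
python3 - <<'E'
from h import *
for p in([.6149,.2259,.12],[.6455,.0617,.12],[.6455,.0617,.0185],[.6455,.0617,.0131]): go(p,1.9,cur())
E
```

```text
go [0.0, 0.0, -0.2218, 0.0, -0.0, 0.0002]
go [-0.3305, -0.0484, -0.2218, 0.0, -0.0, 0.0002]
go [-0.3305, -0.0484, -0.0188, 0.0, -0.0, 0.0002]
go [-0.3305, -0.0484, -0.008, 0.0, -0.0, 0.0002]
```

Request:
play_rows:
  deltas:
    - [0,0,-0.04,0,0,0,0.9]
    - [0,0,-0.11,0,0,0,0.9]
    - [0,0,-0.18,0,0,0,0.9]
    - [0,0,-0.22,0,0,0,0.9]
    - [-0.08,-0.012,-0.22,0,0,0,0.9]
    - [-0.16,-0.024,-0.22,0,0,0,0.9]
    - [-0.25,-0.036,-0.22,0,0,0,0.9]
    - [-0.33,-0.048,-0.22,0,0,0,0.9]
    - [-0.33,-0.048,-0.22,0,0,0,0.9]
    - [-0.33,-0.048,-0.22,0,0,0,0.9]

```text
clock: 21.35
position: [0.6451, 0.0608, 0.1185]
tool_rot: [-3.141, -0.0, 1.898]
force: [0.0, 0.6, -0.5]
grip_width: 0.0216
finger_force: 21.6
```

Request:
play_rows:
  deltas:
    - [0,0,0,0,0,0,0.9]
    - [0,0,0.05,0,0,0,0.9]
    - [0,0,0.1,0,0,0,0.9]
    - [0,0,0.15,0,0,0,0.9]
    - [0,0,0.18,0,0,0,0.9]
    - [0,0,0.19,0,0,0,0.9]
    - [0,0,0.195,0,0,0,0.9]
    - [0,0,0.195,0,0,0,0.9]

```text
clock: 22.15
position: [0.6455, 0.062, 0.0217]
tool_rot: [3.141, 0.0, 1.901]
force: [-0.3, 0.1, -0.3]
grip_width: 0.0216
finger_force: 21.6
```

Request:
play_rows:
  deltas:
    - [0,0,0.003,0,0,0,0.9]
    - [0,0,0.006,0,0,0,0.9]
    - [0,0,0.009,0,0,0,0.9]
    - [0,0,0.012,0,0,0,0.9]
    - [0,0,0.014,0,0,0,0.9]
    - [0,0,0.015,0,0,0,0.9]
    - [0,0,0.015,0,0,0,0.9]

```text
clock: 22.85
position: [0.6451, 0.0618, 0.0135]
tool_rot: [-3.141, 0.0, 1.9]
force: [0.8, 0.2, 0.1]
grip_width: 0.0215
finger_force: 21.6
```

Request:
play_rows:
  deltas:
    - [0,0,0.001,0,0,0,0.9]
    - [0,0,0.002,0,0,0,0.9]
    - [0,0,0.002,0,0,0,0.9]

```text
clock: 23.15
position: [0.6454, 0.0618, 0.013]
tool_rot: [3.141, -0.0, 1.9]
force: [-1.6, 0.1, 6.5]
grip_width: 0.0212
finger_force: 21.3
```

Request:
play_rows:
  deltas:
    - [0,0,0,0,0,0,0.75]
    - [0,0,0,0,0,0,0.7]
    - [0,0,0,0,0,0,0.64]
    - [0,0,0,0,0,0,0.57]
    - [0,0,0,0,0,0,0.5]
    - [0,0,0,0,0,0,0.5]

```text
clock: 23.75
position: [0.6452, 0.0618, 0.0125]
tool_rot: [-3.142, 0.0, 1.9]
force: [0.6, -0.6, -0.3]
grip_width: 0.0429
finger_force: 0.0
```

Request:
play_rows:
  deltas:
    - [0,0,-0.05,0,0,0,0.5]
    - [0,0,-0.13,0,0,0,0.5]
    - [0,0,-0.22,0,0,0,0.5]
    - [0,0,-0.3,0,0,0,0.5]
    - [0,0,-0.38,0,0,0,0.5]
    - [0,0,-0.42,0,0,0,0.5]
    - [0,0,-0.42,0,0,0,0.5]

```text
clock: 24.45
position: [0.6464, 0.0618, 0.2258]
tool_rot: [3.137, 0.001, 1.9]
force: [0.1, 0.6, -0.4]
grip_width: 0.0429
finger_force: 0.0
```

```bash
python3 - <<'E'
from h import *
print(cur(),observe()['grip_width'])
go([.56,-.2,.27],1.57,cur())
E
```

```text
(array([0.64641556, 0.06183051, 0.2257932 ]), np.float64(1.900379885942884)) 0.042872458625086866
go [-0.4395, -0.333, -0.0884, 0.0, -0.0, 0.1577]
```

Request:
play_rows:
  deltas:
    - [-0.08,-0.04,-0.05,0,0,0.02,0.5]
    - [-0.16,-0.07,-0.09,0,0,0.04,0.5]
    - [-0.25,-0.1,-0.09,0,0,0.06,0.5]
    - [-0.34,-0.14,-0.09,0,0,0.09,0.5]
    - [-0.43,-0.18,-0.09,0,0,0.12,0.5]
    - [-0.52,-0.22,-0.09,0,0,0.158,0.5]
    - [-0.56,-0.23,-0.09,0,0,0.158,0.5]
    - [-0.56,-0.23,-0.09,0,0,0.158,0.5]
    - [-0.56,-0.23,-0.09,0,0,0.158,0.5]
    - [-0.56,-0.23,-0.09,0,0,0.158,0.5]

```text
clock: 25.45
position: [0.6272, -0.2391, 0.267]
tool_rot: [-3.141, -0.001, 1.571]
force: [0.1, 0.3, 0.5]
grip_width: 0.0429
finger_force: 0.0
```

```bash
python3 - <<'E'
from h import *
import pickle
print(cur(),abs(observe()['qd']).max())
c,im=snap('wrist','w5.png'); pickle.dump(c,open('w5.pkl','wb'))
cv2.imwrite('pics/w5b.png',cv2.resize(cv2.imread('pics/w5.png'),(800,600),interpolation=cv2.INTER_CUBIC))
E
```

```text
(array([ 0.62715704, -0.23907704,  0.26696867]), np.float64(1.5709138983984037)) 0.007563458776920789
```

View pics/w5b.png

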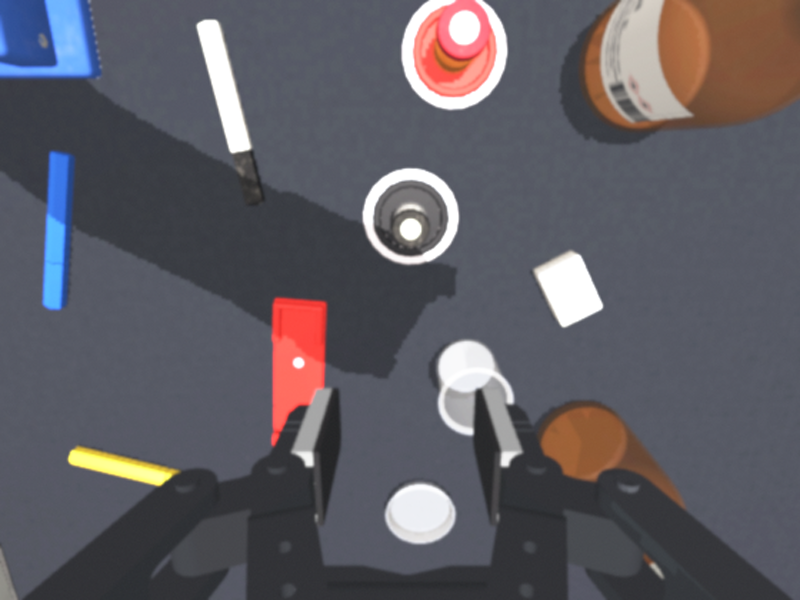

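The black vial stands in its well at (411,216). The pen rest's near corners are (275,299) and (327,301), with one dot at (298,363). In w4 the far end runs from (408,565) to (450,567), with the other dot at (433,517).

```bash
python3 - <<'E'
from h import *
import pickle
W={i:pickle.load(open(f'w{i}.pkl','rb')) for i in(4,5)}
f=lambda i,u,v,z:onz(W[i],u*.7,v*.7,z).round(4)
print('near',f(5,275,299,.007),f(5,327,301,.007),'lip',f(5,275,303,.014),f(5,326,304,.014))
print('dotn',f(5,298,363,.006),'dotf',f(4,433,517,.006),'far',f(4,408,566,.014),f(4,450,567,.014),'left',f(5,272,443,.007))
im=cv2.imread('pics/scene0.png')[250:325,340:420]
cv2.imwrite('pics/crop2.png',cv2.resize(im,None,fx=7,fy=7,interpolation=cv2.INTER_CUBIC))
E
```

```text
near [ 0.5149 -0.2818  0.007 ] [ 0.559  -0.2835  0.007 ] lip [ 0.5166 -0.2831  0.014 ] [ 0.5592 -0.2839  0.014 ]
dotn [ 0.5302 -0.3415  0.006 ] dotf [ 0.5262 -0.3914  0.006 ] far [ 0.5013 -0.4458  0.014 ] [ 0.5442 -0.4469  0.014 ] left [ 0.5005 -0.423   0.007 ]
```

View pics/crop2.png

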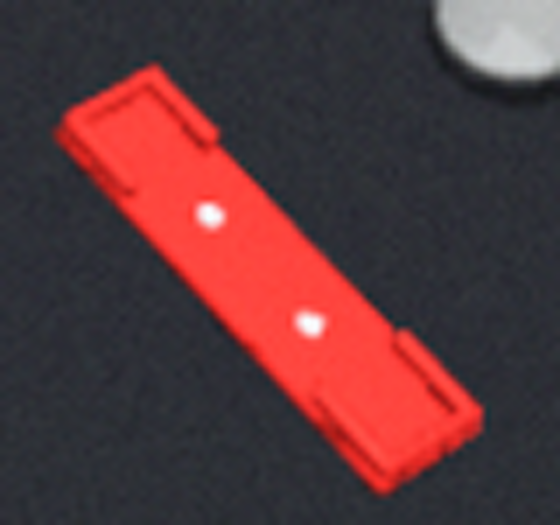

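```bash
python3 - <<'E'
from h import *
print(cur())
go([.4735,.0514,.2],1.60,cur());go([.4735,.0514,.12],1.60,cur())
E
```

```text
(array([ 0.62723303, -0.23900064,  0.26718876]), np.float64(1.5711476476517003))
go [0.5809, -0.3073, 0.1344, 0.0, 0.0, -0.0138]
go [0.5809, -0.3073, 0.2944, 0.0, 0.0, -0.0138]
```

Request:
play_rows:
  deltas:
    - [0.08,-0.042,0,0,0,0,0.5]
    - [0.16,-0.085,0,0,0,0,0.5]
    - [0.24,-0.127,0,0,0,0,0.5]
    - [0.32,-0.169,0,0,0,-0.014,0.5]
    - [0.4,-0.211,0.03,0,0,-0.014,0.5]
    - [0.48,-0.254,0.09,0,0,-0.014,0.5]
    - [0.56,-0.296,0.16,0,0,-0.014,0.5]
    - [0.581,-0.307,0.23,0,0,-0.014,0.5]
    - [0.581,-0.307,0.29,0,0,-0.014,0.5]
    - [0.581,-0.307,0.29,0,0,-0.014,0.5]

```text
clock: 26.5
position: [0.4718, 0.0513, 0.1202]
tool_rot: [-3.137, 0.001, 1.601]
force: [-0.4, -0.9, 1.6]
grip_width: 0.0429
finger_force: 0.0
```

Request:
play_rows:
  deltas:
    - [0,0,0,0,0,0,0.5]
    - [0,0,0,0,0,0,0.5]

```text
clock: 26.7
position: [0.4748, 0.0502, 0.1241]
tool_rot: [3.14, -0.0, 1.598]
force: [-0.7, -0.2, 0.7]
grip_width: 0.0428
finger_force: 0.0
```

```bash
python3 - <<'E'
from h import *
print(cur())
go([.4735,.0514,.004],1.60,cur())
snap('wrist','w6.png')
cv2.imwrite('pics/w6b.png',cv2.resize(cv2.imread('pics/w6.png'),(800,600),interpolation=cv2.INTER_CUBIC))
E
```

```text
(array([0.47479276, 0.05015001, 0.12407224]), np.float64(1.598230511536693))
go [0.0026, -0.0025, 0.2401, 0.0, 0.0, -0.0008]
```

View pics/w6b.png

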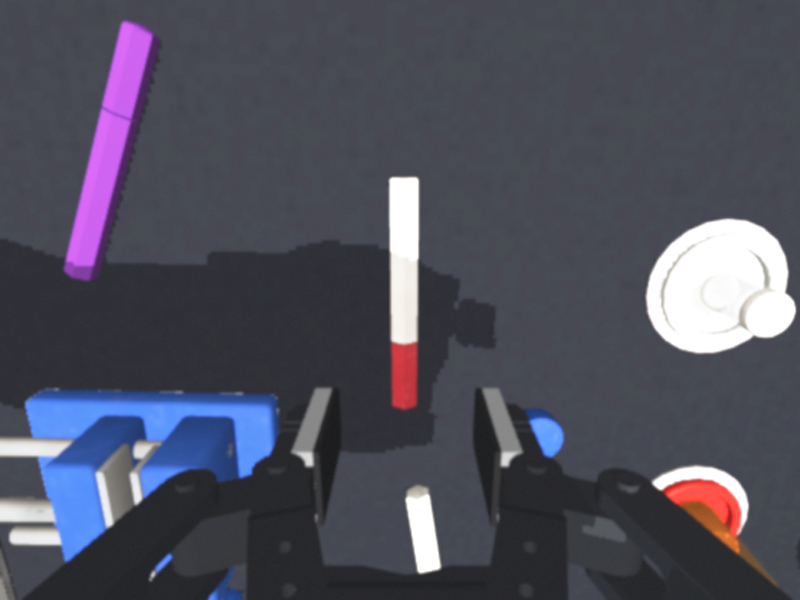

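White vial upright in its well (718,290). The marker is centred between the fingers, from (404,178) to (404,408).

Request:
play_rows:
  deltas:
    - [0.002,-0.002,0.06,0,0,0,0.5]
    - [0.002,-0.002,0.12,0,0,0,0.5]
    - [0.002,-0.002,0.17,0,0,0,0.5]
    - [0.002,-0.002,0.21,0,0,0,0.5]
    - [0.002,-0.002,0.23,0,0,0,0.5]
    - [0.002,-0.002,0.238,0,0,0,0.5]
    - [0.002,-0.002,0.238,0,0,0,0.5]
    - [0.002,-0.002,0.238,0,0,0,0.5]

```text
clock: 27.55
position: [0.4734, 0.0514, 0.0045]
tool_rot: [3.14, -0.0, 1.599]
force: [0.1, -0.0, -0.2]
grip_width: 0.0426
finger_force: 0.0
```

Request:
play_rows:
  deltas:
    - [0,0,0,0,0,0,0.65]
    - [0,0,0,0,0,0,0.75]
    - [0,0,0,0,0,0,0.85]
    - [0,0,0,0,0,0,0.95]
    - [0,0,0,0,0,0,0.95]
    - [0,0,0,0,0,0,0.95]
    - [0,0,0,0,0,0,0.95]

```text
clock: 28.25
position: [0.4731, 0.0514, 0.004]
tool_rot: [3.141, -0.0, 1.599]
force: [-0.8, 0.9, 9.7]
grip_width: 0.0128
finger_force: 22.0
```

```bash
python3 - <<'E'
from h import *
for p in([.529,-.3655,.16],[.529,-.3655,.02],[.529,-.3655,.010]): go(p,1.485,cur())
E
```

```text
go [-0.8367, 0.0885, -0.312, 0.0, -0.0, 0.0543]
go [-0.8367, 0.0885, -0.032, 0.0, -0.0, 0.0543]
go [-0.8367, 0.0885, -0.012, 0.0, -0.0, 0.0543]
```

Request:
play_rows:
  deltas:
    - [0,0,-0.04,0,0,0,0.95]
    - [0,0,-0.11,0,0,0,0.95]
    - [0,0,-0.19,0,0,0,0.95]
    - [0,0,-0.27,0,0,0,0.95]
    - [0,0,-0.32,0,0,0,0.95]
    - [0,0,-0.32,0,0,0,0.95]
    - [0,0,-0.32,0,0,0,0.95]

```text
clock: 28.95
position: [0.4729, 0.0517, 0.1639]
tool_rot: [3.141, -0.001, 1.599]
force: [1.1, 0.6, -0.5]
grip_width: 0.0125
finger_force: 21.9
```

```bash
python3 - <<'E'
from h import *
print(observe()['grip_width'],observe()['finger_force'])
for p in([.529,-.3655,.16],[.529,-.3655,.02]): go(p,1.485,cur())
E
```

```text
0.012548518128552446 21.851871013641357
go [-0.8373, 0.0883, 0.0077, 0.0, -0.0, 0.0546]
go [-0.8373, 0.0883, 0.2877, 0.0, -0.0, 0.0546]
```

Request:
play_rows:
  deltas:
    - [-0.08,0.008,0,0,0,0.005,0.95]
    - [-0.17,0.018,0,0,0,0.01,0.95]
    - [-0.26,0.027,0,0,0,0.02,0.95]
    - [-0.35,0.037,0,0,0,0.03,0.95]
    - [-0.44,0.046,0,0,0,0.04,0.95]
    - [-0.53,0.056,0,0,0,0.045,0.95]
    - [-0.62,0.065,0,0,0,0.05,0.95]
    - [-0.7,0.074,0,0,0,0.055,0.95]
    - [-0.78,0.082,0,0,0,0.055,0.95]
    - [-0.837,0.088,0,0,0,0.055,0.95]

```text
clock: 29.95
position: [0.5275, -0.3684, 0.1619]
tool_rot: [-3.14, -0.0, 1.482]
force: [-0.1, 0.4, 0.6]
grip_width: 0.0128
finger_force: 21.9
```

Request:
play_rows:
  deltas:
    - [0,0,0,0,0,0,0.95]
    - [0,0,0,0,0,0,0.95]
    - [0,0,0,0,0,0,0.95]
    - [0,0,0,0,0,0,0.95]

```text
clock: 30.35
position: [0.5287, -0.3646, 0.1632]
tool_rot: [-3.141, -0.001, 1.485]
force: [-0.3, 0.6, 0.2]
grip_width: 0.0133
finger_force: 21.9
```

```bash
python3 - <<'E'
from h import *
print(cur(),observe()['grip_width'],abs(observe()['qd']).max())
go([.529,-.3655,.02],1.485,cur())
snap('wrist','w7.png')
cv2.imwrite('pics/w7b.png',cv2.resize(cv2.imread('pics/w7.png'),(800,600),interpolation=cv2.INTER_CUBIC))
E
```

```text
(array([ 0.52871441, -0.36460037,  0.16322355]), np.float64(1.4848572897016488)) 0.013270515902635602 0.005790052456811311
go [-0.0017, 0.0007, 0.2864, 0.0, 0.0, -0.0001]
```

View pics/w7b.png

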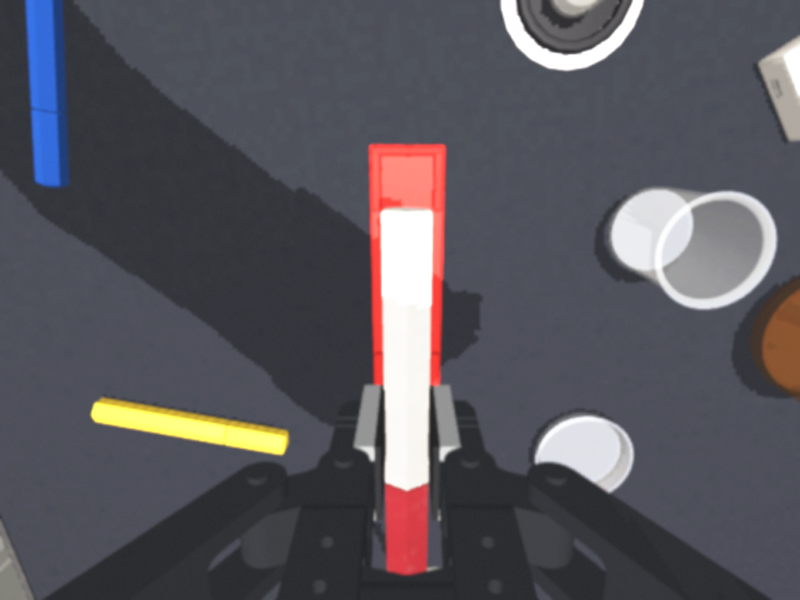

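The marker hangs centred over the rest: pen axis and rest axis both sit at column 407, and they are parallel. Lowering.

Request:
play_rows:
  deltas:
    - [0,0,0.06,0,0,0,0.95]
    - [0,0,0.12,0,0,0,0.95]
    - [0,0,0.18,0,0,0,0.95]
    - [0,0,0.23,0,0,0,0.95]
    - [0,0,0.265,0,0,0,0.95]
    - [0,0,0.285,0,0,0,0.95]
    - [0,0,0.292,0,0,0,0.95]
    - [0,0,0.296,0,0,0,0.95]
    - [0,0,0.296,0,0,0,0.95]
    - [0,0,0.296,0,0,0,0.95]

```text
clock: 31.4
position: [0.5289, -0.366, 0.0164]
tool_rot: [3.141, 0.0, 1.484]
force: [0.2, -0.4, -1.4]
grip_width: 0.0131
finger_force: 21.9
```

Request:
play_rows:
  deltas:
    - [0,0,0.002,0,0,0,0.95]
    - [0,0,0.004,0,0,0,0.95]
    - [0,0,0.005,0,0,0,0.95]
    - [0,0,0.005,0,0,0,0.95]

```text
clock: 31.8
position: [0.5285, -0.3657, 0.013]
tool_rot: [-3.141, -0.0, 1.484]
force: [0.0, 0.3, 0.0]
grip_width: 0.013
finger_force: 21.9
```

Request:
play_rows:
  deltas:
    - [0,0,0.002,0,0,0,0.95]
    - [0,0,0.004,0,0,0,0.95]
    - [0,0,0.006,0,0,0,0.95]
    - [0,0,0.006,0,0,0,0.95]

```text
clock: 32.2
position: [0.5285, -0.3658, 0.0101]
tool_rot: [3.142, -0.0, 1.484]
force: [-1.2, 1.6, 2.0]
grip_width: 0.0129
finger_force: 22.2
```

Light contact at the expected height, so I'll release and lift.

Request:
play_rows:
  deltas:
    - [0,0,0,0,0,0,0.85]
    - [0,0,0,0,0,0,0.8]
    - [0,0,0,0,0,0,0.72]
    - [0,0,0,0,0,0,0.65]
    - [0,0,0,0,0,0,0.6]
    - [0,0,0,0,0,0,0.6]

```text
clock: 32.8
position: [0.5285, -0.3658, 0.0101]
tool_rot: [-3.142, 0.0, 1.484]
force: [-0.1, -0.9, -0.4]
grip_width: 0.0341
finger_force: 0.0
```

Request:
play_rows:
  deltas:
    - [0,0,-0.04,0,0,0,0.6]
    - [0,0,-0.1,0,0,0,0.6]
    - [0,0,-0.18,0,0,0,0.6]
    - [0,0,-0.26,0,0,0,0.6]
    - [0.06,0,-0.34,0,0,0,0.6]
    - [0.14,0,-0.42,0,0,0,0.6]
    - [0.2,0,-0.5,0,0,0,0.6]
    - [0.2,0,-0.5,0,0,0,0.6]
    - [0.2,0,-0.5,0,0,0,0.6]
    - [0.2,0,-0.5,0,0,0,0.6]

```text
clock: 33.8
position: [0.5368, -0.2666, 0.2593]
tool_rot: [-3.141, 0.0, 1.483]
force: [0.7, -0.5, 0.9]
grip_width: 0.034
finger_force: 0.0
```

```bash
python3 - <<'E'
from h import *
print(cur(),observe()['grip_width'])
a=snap('wrist')[1];b=snap('scene')[1][120:345,200:500]
b=cv2.resize(b,(560,420),interpolation=cv2.INTER_CUBIC)
v=np.hstack([a,b])[:,:,::-1];cv2.imwrite('pics/end.png',cv2.resize(v,(800,300)))
E
```

```text
(array([ 0.53675554, -0.26664688,  0.2592927 ]), np.float64(1.483143186868074)) 0.034025390604909944
```

View pics/end.png

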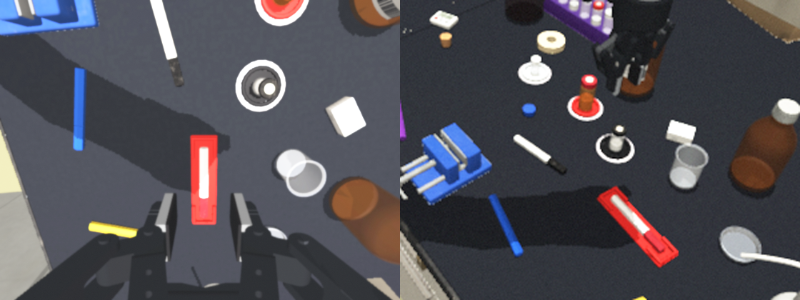

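The final pictures show all three vials upright in their matching wells: white (535,72), red (587,105), black (615,148). The red marker lies along the rest at (637,225), and the black marker is undisturbed at (540,153).

```bash
python3 -c "
from workcell import *
print(job_done())"
```

```text
the job is handed in; nothing more can be done
None
```

Job handed in at about 34 s: the final pictures show all three vials upright in their matching wells, the red-capped marker lying along the pen rest, and the black-capped marker where it was; no verdict was returned.

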